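# Rinse-dip the resin spatula and leave it in its drip rest

## Robot

A 7-joint arm with a two-finger parallel gripper is mounted at the origin on the work surface. World frame = base frame: x ahead of the robot, y to its left, z up, the work surface at z = 0. Lengths are in mm, angles in rad, forces in N, time in s.
With the tool pointing down it reaches from about 400 to 875 mm from the base axis. Payload 4.4 kg.
Tool frame: the origin (TCP) lies at the very end of the fingers, on their centre line; the grasp point (between the pads) lies 19 mm behind it (ctrl.grip_depth is the distance from the TCP to the grasp point, in mm); z points along the fingers, x is the direction in which the jaws open and shut, and the axes are right-handed (so a half turn about z gives the same grasp; the last joint's range is limited). The gripper opens to 85 mm and grips with 20 to 120 N. Pads are 22 mm wide; open, the fingers measure 114 mm over their backs; the gripper's body (76 mm by 85 mm) begins 54 mm behind the grasp point. The pads swing forward as they close: fully open they stand 13 mm farther back than shut.
Start: joints at [-1.308, 0.628, 0.038, 1.517, -0.027, 0.996, -0.02], TCP at [209.866, 615.202, 231.313] pointing down, gripper open.
Joint ranges: [-3.06, 3.06], [-0.37, 2.12], [-1.25, 1.32], [0.18, 2.47], [-1.1, 4.24], [0.23, 1.98], [-2.94, 2.94]. Speed limits (rad/s): [2.57, 2.57, 3.14, 3.14, 3.14, 3.14, 3.14].

## Interface

Orientations are given as [roll, pitch, yaw] about the fixed x, y, z axes, in that order (R = Rz(yaw) Ry(pitch) Rx(roll)).
In Python, from cell import ctrl gives the robot as it stands.
- The arm moves only by the shell command python3 -m creep 'ROWS'. ROWS is JSON, a list of rows, each an object with "hand": the opening, from 0 (shut) to 1 (fully open); "travel": the shift along the tool's x, y, z in cm, a list of three; "angular": the turn, a rotation vector about the tool's x, y, z in degrees, a list of three. In form: [{"hand": hand, "travel": [tx, ty, tz], "angular": [rx, ry, rz]}, ...]. A call has 1 to 20 rows; each row is the pose to reach, as a shift and turn from the pose measured when the call began, along the tool's axes at that moment; what a row does not reach only later rows make up. A row lasts 1/10 s, in which the tool goes at most 50 mm and 8.59 degrees, less where a joint would pass 70% of its speed; a pose out of reach is approached as far as the arm can. A call with a gripper value outside its range is refused whole. The fingers move at their own pace and stop on an object; the grip force is fixed at half the most. Time passes only in rows, so rows that repeat a pose let the fingers close. It gives the time, the measured TCP pose, the force and the opening at its end, in the units of the state.
- ctrl.read_state(): the state, without advancing time (a new reading comes with each control period).
- ctrl.get_image(name): name is "scene" or "top" or "wrist"; returns a dict with "frame" (420x560x3 uint8, red, green, blue), "fx", "fy", "cx", "cy" (pixels), "D" ([k1, k2, p1, p2, k3] as OpenCV has them; the pictures are not rectified), "origin" and "orientation" of the camera in the world. Camera axes: x right, y down, z forward; pixel columns grow to the right and rows downward; lengths in mm; the calibration is good to about 2 mm. A picture is of the moment at which its call begins. There is no depth.
- ctrl.finish_job(): hands the job in, once; it reports no verdict.
Trained networks look in the newest picture that a camera, given by its name, has taken for a name from the list of things; names that differ only in an ending like _2 or _b are one class to them, and where a whole thing is asked for, a point or a joint stands for the part that bears it (a point fixed in the world has none). Each returns a list of dicts, best first, with "confidence" (0 to 1); they miss things now and then, are a little off and sometimes report something else, mostly with a low value. They report only what shows in the picture. A call takes as long as a camera call. They do not tell look-alikes from the thing itself.
- ctrl.regions_of(camera, thing): "region" (420x560 bool, what is visible of it).
- ctrl.spot_point(camera, thing): "at" ([x, y, z] in mm, in world coordinates, good to about 4 mm: a listed point, or the origin of a listed thing).
The state is a dict: "clock": time; "qpos": joint angles; "qd": joint speeds; "tau": joint torques, N m; "eef_pos": TCP position; "tool_rot": TCP orientation; "force": force on the tool from outside, world axes, zero at the start; "torque": the same for the moment, N m; "width": finger opening in mm.
Only numpy, scipy, OpenCV 4.12 (cv2) and the standard library are available. Lean on these libraries where they do the work, as an engineer would, in place of code of your own. Each camera call takes 0.05 s, during which the arm holds its last target. There are 200 camera calls.

## Task

The print-cleaning spatula lies flat on the bench. Lay it tip-down in the green slanted rest and let go, then take it again by the end of its handle, dip the blade well down into the blue cup with the spatula held upright, and put it back tip-down in the slanted rest to drain. Do not drop it, do not press hard on the cup, and leave the cups and the jar standing where they are.

Things in the scene. Friction and masses are not known exactly. Their poses are not given: they have to be found in the camera images.
- spatula: Loose spatula 190 mm long, about 70 g: orange handle 120 x 18 wide x 16 high, steel neck, white rigid blade 45 x 18 wide x 6 thick. Origin: centre of the underside at mid-length; x runs from handle to blade tip (handle x -95 to +25, blade +50 to +95 mm), z up as it lies; long axis 8 mm over the underside. Centre of mass near x = 0. Either flat side may be down.
- spatula_tip (a point): Middle of the blade's tip, on the spatula's long axis (spatula x = +95, z = 8 mm).
- spatula_end (a point): Middle of the handle's end, on the long axis (spatula x = -95, z = 8 mm).
- rest: Fixed green slanted rest on a grey base 170 x 85 x 10 mm. Origin: centre of the base's underside; x horizontal towards its low end, z up. Its 45-degree slope meets the end stop at x = 50, z = 30 mm and ends on top at x = -38, z = 118. A seated spatula lies flat on it, tip at the stop, between the cheeks and in the fork; the last 65 mm of its handle sticks out free past the top.
- rest_tip (a point): Where the spatula's tip point lies when seated in the rest (8 mm over the slope, at the stop). Here stand a stop plate 20 mm high and two flared cheeks, 6 to 42 mm up the slope from the stop, 29 mm apart at the surface, 21 mm high.
- rest_end (a point): Where the spatula's handle-end point lies when seated (190 mm up the slope from rest_tip). The flared fork stands 110 to 124 mm up the slope from the stop, 28 mm apart at the surface, 23 mm high. From 45 to 108 mm up, the track is 14 mm wide with no sides: room for fingers.
- cup: Loose blue open cup, 65 mm high, outside diameter 60 mm at the foot and 64 at the rim, wall 4 mm, inner floor 6 mm above the underside, about 250 g. Origin: centre of the underside, z up. Its place may be swapped with the yellow cup's or the jar's.
- cup_rim (a point): Centre of the blue cup's mouth, at rim height (65 mm above its underside).
- spare_cup: Bystander: loose yellow open cup, same shape and size as the blue one. Origin: centre of the underside. Leave it alone.
- jar: Bystander: loose closed amber jar with a white cap, 56 mm diameter, 70 mm high. Origin: centre of the underside. Leave it alone.
There are look-alikes about, which are no part of the job. Leave any black or red look-alike of the rest alone.

How it is judged:
By the outcome, as a careful person would: the job done as asked, in the order asked, and still so for the second after the job is handed in, with the robot touching nothing.
It also fails if it takes over 64 s, if anything falls off the work surface, if the arm or the gripper's body presses on something with over 40 N, if the wrist force passes 120 N, or if a joint passes its speed limit or range.

## Working session

There is one attempt and no reset: what is moved stays moved. The work goes in short steps, Python scripts to look and compute and a shell command to move; the robot and the scene stay as the last step left them, time stands still between calls to the robot, and variables do not carry over. Pictures are saved under pics/ and viewed, about 8 in all and at most 12, crops included, and the job is handed in when it is done.

```bash
mkdir -p pics; ls; python3 - <<'E'
from cell import ctrl
import cv2
for c in("scene","top"):
    im=ctrl.get_image(c); cv2.imwrite(f"pics/{c}0.png",im["frame"][:,:,::-1])
    print(c,im["fx"],im["cx"],im["cy"],im["D"],im["origin"],im["orientation"])
    for t in("spatula","spatula_tip","spatula_end","rest","rest_tip","rest_end","cup","cup_rim","spare_cup","jar"):
        print(t,[(d["at"],round(d["confidence"],2)) for d in ctrl.spot_point(c,t)])
print(ctrl.read_state())
E
```

```text
pics
scene 430.45652672042263 286.3503229228598 209.65295607385644 [-0.09354206  0.          0.          0.          0.        ] [1203.81725952 -166.46172333  601.19654497] [-2.13574978  0.01031496  1.30577479]
spatula [([543.9, 302.8, -2.3], 0.68), ([635.7, 323.4, 6.6], 0.59)]
spatula_tip [([450.7, 285.8, 8.3], 0.72)]
spatula_end [([635.0, 320.3, 10.0], 0.73)]
rest [([468.5, 29.6, -4.3], 0.96), ([695.7, -62.0, -2.7], 0.88), ([302.8, 211.1, 2.1], 0.88)]
rest_tip [([648.0, -76.8, 35.0], 0.95), ([410.1, 29.8, 37.7], 0.87), ([249.4, 205.6, 34.2], 0.63)]
rest_end [([381.6, 216.7, 172.7], 0.94), ([775.1, -39.0, 170.1], 0.87), ([546.9, 31.6, 171.7], 0.69)]
cup [([668.0, 111.8, -0.0], 0.95), ([544.4, 35.8, 172.3], 0.41)]
cup_rim [([663.8, 107.2, 63.1], 0.67)]
spare_cup [([616.4, -221.7, -0.9], 0.77)]
jar [([475.8, -230.3, 3.3], 0.87), ([664.1, 111.2, 1.7], 0.75)]
top 415.52611370284677 284.986540008229 210.34482940294328 [-0.09911137  0.          0.          0.          0.        ] [ 460.76835058   27.36780463 1060.39986949] [-3.08652732 -0.00566171 -1.55047971]
spatula [([541.7, 302.4, -3.
[... 551 characters left out ...]
, 0.9], 0.5)]
{'clock': 1.1, 'qpos': array([-1.30780029,  0.6283975 ,  0.03848931,  1.51737685, -0.02698707,
        0.99628966, -0.02001399]), 'qd': array([ 5.68360487e-04, -1.22043983e-03, -5.00709755e-05, -5.34629015e-04,
       -4.82172618e-04,  1.10821271e-03, -4.43493947e-04]), 'tau': array([-8.46023740e-04, -5.63274837e+01,  1.22562200e+00, -1.93777746e+01,
        1.09931262e-02,  1.44539787e-03,  2.66773185e-05]), 'eef_pos': array([209.86858495, 615.21921624, 231.32227453]), 'tool_rot': array([-3.14155952e+00, -4.59608322e-05,  1.24197749e+00]), 'force': array([ 0.63917654, -0.21230438, -0.89678466]), 'torque': array([0.03120497, 0.02606464, 0.03390926]), 'width': 85.49386088704404}
```

View pics/scene0.png

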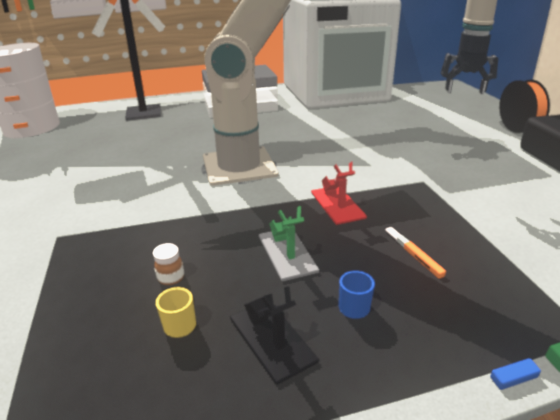

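View pics/top0.png

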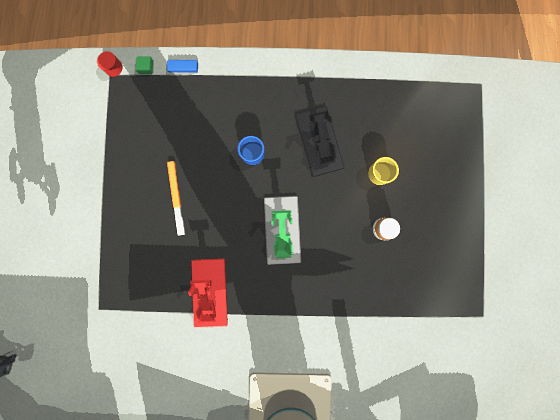

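The scene view shows the green rest at about (288,240), with its slope falling towards the robot. The blue cup is at (356,295), the spatula at (415,252) with its blade towards the robot, and the red and black look-alikes, yellow cup and jar stand clear of these. The top view agrees: rest (282,230), cup (251,151), spatula from (170,163) to (181,234).

Next I refine the rest and spatula lines from the masks in the top camera.

```bash
cat > h.py <<'E'
from cell import ctrl
import numpy as np, cv2
from scipy.spatial.transform import Rotation as R
def K(im): return np.array([[im["fx"],0,im["cx"]],[0,im["fy"],im["cy"]],[0,0,1.]])
def onplane(im,px,z):
    u=cv2.undistortPoints(np.float64(px).reshape(-1,1,2),K(im),im["D"])[:,0]
    d=R.from_euler('xyz',im["orientation"]).apply(np.c_[u,np.ones(len(u))])
    o=np.array(im["origin"]); return o+d*((z-o[2])/d[:,2])[:,None]
def proj(im,P):
    Rc=R.from_euler('xyz',im["orientation"]).as_matrix()
    rv=cv2.Rodrigues(Rc.T)[0]; t=-Rc.T@np.array(im["origin"])
    return cv2.projectPoints(np.float64(P).reshape(-1,1,3),rv,t,K(im),im["D"])[0][:,0]
def rot(zdir,xdir):
    z=np.array(zdir,float);z/=np.linalg.norm(z);x=np.array(xdir,float);x-=x@z*z;x/=np.linalg.norm(x)
    return R.from_matrix(np.c_[x,np.cross(z,x),z])
def rel(*targets):
    s=ctrl.read_state(); R0=R.from_euler('xyz',s["tool_rot"])
    print("now",np.round(s["eef_pos"],1),"q",np.round(s["qpos"],2),"w",round(s["width"],1),"F",np.round(s["force"],1),"t",s["clock"])
    for p,Rt in targets:
        print("travel",np.round(R0.inv().apply(np.array(p)-s["eef_pos"])/10,2).tolist(),"ang",np.round(np.degrees((R0.inv()*Rt).as_rotvec()),1).tolist())
E
python3 - <<'E'
from h import *
im=ctrl.get_image("top")
f=im["frame"]; hsv=cv2.cvtColor(f,cv2.COLOR_RGB2HSV)
for d in ctrl.regions_of("top","rest"):
    m=d["region"].astype(np.uint8)
    c=np.argwhere(m)[:,::-1]; 
    r=cv2.minAreaRect(c.astype(np.float32)); P=onplane(im,cv2.boxPoints(r),10)
    print(round(d["confidence"],2),r,"\n",P.round(1),P.mean(0).round(1),[np.linalg.norm(P[i]-P[i-1]).round(1) for i in range(4)])
g=f.astype(int); 
m=np.zeros(f.shape[:2],np.uint8); m[185:275,255:310]=1
gray=((g.max(2)-g.min(2)<25)&(g.max(2)>90)|((g[...,1]-g[...,0]>50)))&(m>0)
r=cv2.minAreaRect(np.argwhere(gray)[:,::-1].astype(np.float32));P=onplane(im,cv2.boxPoints(r),10);print("colour",P.round(1),P.mean(0))
for n,mm,z in (("orange",(g[...,0]>180)&(g[...,2]<110)&(g[...,1]>90),14),("both",g[...,0]>150,12)):
    w=np.zeros_like(m); w[150:245,155:195]=1
    c=np.argwhere(mm&(w>0))[:,::-1].astype(np.float32); r=cv2.minAreaRect(c);P=onplane(im,cv2.boxPoints(r),z)
    print(n,P.round(1),P.mean(0).round(1),[np.linalg.norm(P[i]-P[i-1]).round(1) for i in range(4)])
E=ctrl.regions_of("top","cup")
for d in E[:1]:
    c=np.argwhere(d["region"])[:,::-1].astype(np.float32);(x,y),q=cv2.minEnclosingCircle(c);print("cup",onplane(im,[[x,y]],60),q)
im=ctrl.get_image("scene")
E
```

```text
0.79 ((207.1928253173828, 292.9842529296875), (68.27782440185547, 38.33101272583008), 88.69805145263672) 
 [[389.7 267.2  10. ]
 [394.3 169.9  10. ]
 [222.7 162.2  10. ]
 [217.6 259.2  10. ]] [306.1 214.6  10. ] [np.float64(172.3), np.float64(97.4), np.float64(171.7), np.float64(97.2)]
0.78 ((319.1908874511719, 140.71575927734375), (68.08735656738281, 35.55744552612305), 75.0685806274414) 
 [[ 772.2    6.4   10. ]
 [ 798.8  -82.1   10. ]
 [ 627.7 -129.    10. ]
 [ 602.1  -41.4   10. ]] [700.2 -61.5  10. ] [np.float64(176.7), np.float64(92.5), np.float64(177.5), np.float64(91.2)]
0.56 ((281.8569030761719, 230.06723022460938), (68.93965148925781, 34.35238265991211), 86.633544921875) 
 [[552.4  79.9  10. ]
 [559.3  -7.   10. ]
 [385.6 -20.5  10. ]
 [378.8  65.7  10. ]] [469.   29.5  10. ] [np.float64(174.1), np.float64(87.2), np.float64(174.2), np.float64(86.5)]
0.26 ((251.0, 150.0), (28.0, 26.0), 90.0) 
 [[707.4 147.1  10. ]
 [708.6  80.3  10. ]
 [636.   78.5  10. ]
 [634.7 144.9  10. ]] [671.7 112.7  10. ] [np.float64(72.7), np.float64(66.8), np.float64(72.6), np.float64(66.4)]
colour [[551.2  77.9  10. ]
 [557.4  -8.3  10. ]
 [388.3 -20.1  10. ]
 [382.2  65.4  10. ]] [469.76623528  28.7331295   10.        ]
orange [[637.4 328.7  14. ]
 [640.4 309.5  14. ]
 [524.2 288.3  14. ]
 [521.1 307.3  14. ]] [580.8 308.5  14. ] [np.float64(118.2), np.float64(19.4), np.float64(118.1), np.float64(19.2)]
both [[638.1 329.7  12. ]
 [641.2 309.8  12. ]
 [452.9 275.8  12. ]
 [449.7 295.4  12. ]] [545.5 302.7  12. ] [np.float64(191.5), np.float64(20.1), np.float64(191.3), np.float64(19.9)]
cup [[661.49648976 106.83534453  60.        ]] 15.147732734680176
```

```bash
python3 - <<'E'
from h import *
a=np.radians(10.2); Rd=rot([0,0,-1],[-np.sin(a),np.cos(a),0])
rel(([598.6,312.3,100],Rd),([598.6,312.3,4],Rd))
E
```

```text
now [209.9 615.2 231.3] q [-1.31  0.63  0.04  1.52 -0.03  1.   -0.02] w 85.3 F [-0.6  0.3  0.3] t 1.3
travel [-16.12, 46.57, 13.13] ang [-0.0, -0.0, -29.0]
travel [-16.12, 46.57, 22.73] ang [-0.0, -0.0, -29.0]
```

```bash
python3 -m creep '[{"hand":1,"travel":[-4,11.6,3],"angular":[0,0,-8]},{"hand":1,"travel":[-6,16,5],"angular":[0,0,-12]},{"hand":1,"travel":[-8,23.3,8],"angular":[0,0,-18]},{"hand":1,"travel":[-12,35,10],"angular":[0,0,-24]},{"hand":1,"travel":[-16.12,46.57,13.13],"angular":[0,0,-29]},{"hand":1,"travel":[-16.12,46.57,13.13],"angular":[0,0,-29]},{"hand":1,"travel":[-16.12,46.57,13.13],"angular":[0,0,-29]},{"hand":1,"travel":[-16.12,46.57,13.13],"angular":[0,0,-29]},{"hand":1,"travel":[-16.12,46.57,13.13],"angular":[0,0,-29]},{"hand":1,"travel":[-16.12,46.57,13.13],"angular":[0,0,-29]},{"hand":1,"travel":[-16.12,46.57,13.13],"angular":[0,0,-29]},{"hand":1,"travel":[-16.12,46.57,13.13],"angular":[0,0,-29]},{"hand":1,"travel":[-16.12,46.57,13.13],"angular":[0,0,-29]},{"hand":1,"travel":[-16.12,46.57,13.13],"angular":[0,0,-29]},{"hand":1,"travel":[-16.12,46.57,13.13],"angular":[0,0,-29]},{"hand":1,"travel":[-16.12,46.57,13.13],"angular":[0,0,-29]}]'
python3 - <<'E'
from h import *
a=np.radians(10.2); Rd=rot([0,0,-1],[-np.sin(a),np.cos(a),0])
rel(([598.6,312.3,4],Rd))
im=ctrl.get_image("wrist"); cv2.imwrite("pics/w1.png",im["frame"][:,:,::-1])
print(im["origin"],im["orientation"])
g=im["frame"].astype(int); m=(g[...,0]>170)&(g[...,2]<110)&(g[...,1]>80)
c=np.argwhere(m)[:,::-1].astype(np.float32)
if len(c): P=onplane(im,cv2.boxPoints(cv2.minAreaRect(c)),14); print(P.round(1),P.mean(0))
for t in ("spatula","spatula_end","spatula_tip"): print(t,[(d["at"],round(d["confidence"],2)) for d in ctrl.spot_point("wrist",t)])
E
```

```text
clock: 2.9
eef_pos: [597.7, 313.7, 100.5]
tool_rot: [3.141, -0.001, 1.75]
force: [0.8, -0.1, 0.1]
width: 85.6
now [597.7 313.7 100.5] q [-0.45  0.81 -0.13  1.55  0.13  0.79  1.12] w 85.6 F [ 0.8 -0.1  0.1] t 2.9
travel [-0.16, 0.06, 9.65] ang [0.0, -0.0, 0.1]
[528.28361942 300.13969759 243.26626125] [ 2.85800448e+00 -1.12812872e-03  1.75015203e+00]
[[520.6 288.3  14. ]
 [517.5 305.7  14. ]
 [633.6 327.8  14. ]
 [637.2 307.9  14. ]] [577.23685243 307.42859821  14.        ]
spatula [([543.6, 301.7, 2.0], 0.97)]
spatula_end [([638.6, 319.9, 7.5], 0.93)]
spatula_tip [([545.4, 301.0, 0.6], 0.56)]
```

View pics/w1.png

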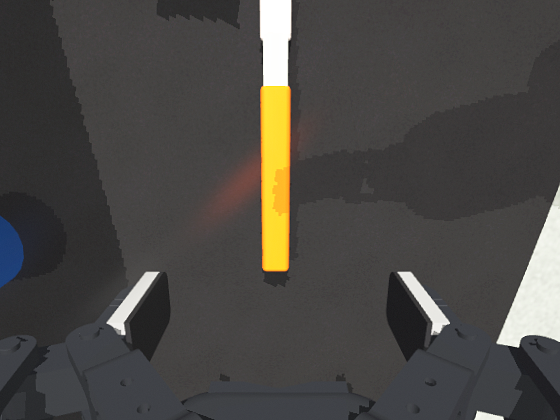

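The handle runs straight up the middle of the wrist image, columns 261–290 and rows 85–271, and lies between the fingers. A shift of about −2.5 mm in tool x centres it, so I descend and grip.

```bash
python3 -m creep '[{"hand":1,"travel":[-0.25,0.06,4],"angular":[0,0,0]},{"hand":1,"travel":[-0.25,0.06,7.5],"angular":[0,0,0]},{"hand":0.6,"travel":[-0.25,0.06,9.6],"angular":[0,0,0]},{"hand":0.3,"travel":[-0.25,0.06,9.6],"angular":[0,0,0]},{"hand":0,"travel":[-0.25,0.06,9.6],"angular":[0,0,0]},{"hand":0,"travel":[-0.25,0.06,9.6],"angular":[0,0,0]},{"hand":0,"travel":[-0.25,0.06,9.6],"angular":[0,0,0]},{"hand":0,"travel":[-0.25,0.06,9.6],"angular":[0,0,0]},{"hand":0,"travel":[-0.25,0.06,9.6],"angular":[0,0,0]},{"hand":0,"travel":[-0.25,0.06,9.6],"angular":[0,0,0]}]'
```

```text
clock: 4.1
eef_pos: [600.8, 311.1, 6.3]
tool_rot: [3.138, -0.001, 1.749]
force: [-0.2, 0.7, 6.9]
width: 16.0
```

```bash
python3 -m creep '[{"hand":0,"travel":[0,0,-3],"angular":[0,0,0]},{"hand":0,"travel":[0,0,-6],"angular":[0,0,0]},{"hand":0,"travel":[0,0,-6],"angular":[0,0,0]},{"hand":0,"travel":[0,0,-6],"angular":[0,0,0]}]'
python3 - <<'E'
from h import *
im=ctrl.get_image("wrist"); im2=ctrl.get_image("scene")
c=cv2.resize(im2["frame"][180:300,340:500],(560,420),interpolation=cv2.INTER_CUBIC)
cv2.imwrite("pics/w2.png",cv2.resize(np.hstack([im["frame"],c]),(800,300))[:,:,::-1])
rel()
E
```

```text
clock: 4.5
eef_pos: [601.1, 311.1, 67.4]
tool_rot: [3.136, -0.002, 1.748]
force: [0.7, 0.3, -1.4]
width: 15.6
now [599.9 310.4  65.5] q [-0.45  0.86 -0.12  1.56  0.14  0.73  1.12] w 16.5 F [ 0.1 -0.1 -1.1] t 4.6
```

View pics/w2.png

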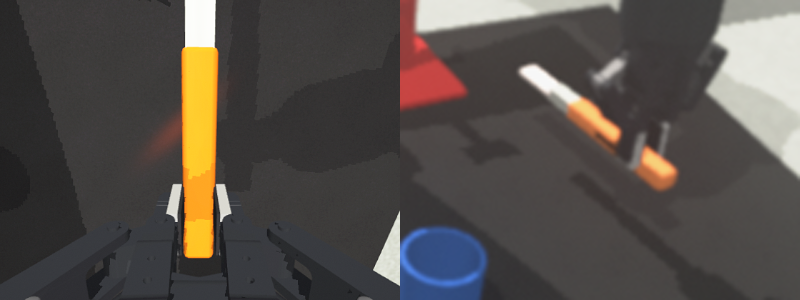

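The spatula is held: the handle sits between the pads, with its end at about (199,255) in the left panel, and it looks level in the scene crop. Now I measure its pose in the tool frame and plan the rest approach.

```bash
cat >> h.py <<'E'
h=np.array([np.cos(np.radians(4.1)),np.sin(np.radians(4.1)),0]); yv=np.array([-h[1],h[0],0]); O=np.array([469.5,29,0])
up=(h+[0,0,1])/2**.5; nr=(-h+[0,0,1])/2**.5
TIP=O-55.7*h+[0,0,35.7]; END=TIP+190*up; CUP=np.array([664,108,0])
E
python3 - <<'E'
from h import *
s=ctrl.read_state();R0=R.from_euler('xyz',s["tool_rot"])
for c in("wrist","scene","top"):
    im=ctrl.get_image(c)
    for t in("spatula_tip","spatula_end"):
        print(c,t,[(np.round(d["at"],1),R0.inv().apply(np.array(d["at"])-s["eef_pos"]).round(1),round(d["confidence"],2)) for d in ctrl.spot_point(c,t)[:2]])
for off in(120,50,0): # distance along normal; grasp s=154, tool on axis, TCP 4 mm below axis
    rel((TIP+154*up+nr*(off-4),rot(-nr,yv)))
E
```

```text
wrist spatula_tip []
wrist spatula_end [(array([637.3, 315.1,  67.9]), array([-2. , 37.7, -2.4]), 0.8)]
scene spatula_tip [(array([451.3, 282.5,  68.9]), array([  -1.2, -151.2,   -3.7]), 0.94)]
scene spatula_end [(array([636.1, 315.1,  66.3]), array([-1.8, 36.5, -0.8]), 0.92), (array([661.8, 106.9,  64.7]), array([-211.2,   25. ,    0.7]), 0.75)]
top spatula_tip [(array([448.8, 283.7,  66.7]), array([   0.4, -153.4,   -1.5]), 0.97), (array([538.2, 304.8,  54.2]), array([  5.4, -61.7,  11.2]), 0.41)]
top spatula_end []
now [600.6 310.9  66. ] q [-0.45  0.86 -0.12  1.56  0.14  0.73  1.12] w 15.9 F [ 0.  -0.6 -1. ] t 5.05
travel [-25.11, -20.7, -16.16] ang [-44.8, -2.5, 5.7]
now [600.6 310.9  66. ] q [-0.45  0.86 -0.12  1.56  0.14  0.73  1.12] w 15.9 F [ 0.  -0.6 -1. ] t 5.05
travel [-25.64, -15.79, -11.19] ang [-44.8, -2.5, 5.7]
now [600.6 310.9  66. ] q [-0.45  0.86 -0.12  1.56  0.14  0.73  1.12] w 15.9 F [ 0.  -0.6 -1. ] t 5.05
travel [-26.02, -12.29, -7.64] ang [-44.8, -2.5, 5.7]
```

```bash
python3 -m creep '[{"hand":0,"travel":[0,0,-5],"angular":[0,0,0]},{"hand":0,"travel":[-2,-2,-10],"angular":[-8,-0.4,1]},{"hand":0,"travel":[-6,-5,-15],"angular":[-16,-0.8,2]},{"hand":0,"travel":[-10,-9,-16.2],"angular":[-24,-1.3,3]},{"hand":0,"travel":[-14,-13,-16.2],"angular":[-32,-1.8,4]},{"hand":0,"travel":[-18,-16,-16.2],"angular":[-38,-2.1,4.9]},{"hand":0,"travel":[-22,-19,-16.2],"angular":[-44.8,-2.5,5.7]},{"hand":0,"travel":[-25.1,-20.8,-16.2],"angular":[-44.8,-2.5,5.7]},{"hand":0,"travel":[-25.1,-20.8,-16.2],"angular":[-44.8,-2.5,5.7]},{"hand":0,"travel":[-25.1,-20.8,-16.2],"angular":[-44.8,-2.5,5.7]},{"hand":0,"travel":[-25.1,-20.8,-16.2],"angular":[-44.8,-2.5,5.7]},{"hand":0,"travel":[-25.1,-20.8,-16.2],"angular":[-44.8,-2.5,5.7]},{"hand":0,"travel":[-25.1,-20.8,-16.2],"angular":[-44.8,-2.5,5.7]},{"hand":0,"travel":[-25.1,-20.8,-16.2],"angular":[-44.8,-2.5,5.7]}]'
cat > m.py <<'E'
from h import *
s=ctrl.read_state();R0=R.from_euler('xyz',s["tool_rot"])
for c in("wrist","scene","top"):
    im=ctrl.get_image(c)
    for t in("spatula_tip","spatula_end"):
        for d in ctrl.spot_point(c,t)[:1]:
            p=np.array(d["at"])-TIP
            print(c,t,np.round(d["at"],1),"rest up/lat/norm",round(p@up,1),round(p@yv,1),round(p@nr,1),round(d["confidence"],2))
    cv2.imwrite(f"pics/m_{c}_{int(s['clock']*100)}.png",im["frame"][:,:,::-1])
p=s["eef_pos"]-TIP; print("tcp up/lat/norm",round(p@up,1),round(p@yv,1),round(p@nr,1))
E
python3 m.py; python3 - <<'E'
from h import *
rel(*[(TIP+154*up+yv*.8+nr*(o-2.5),rot(-nr,yv)) for o in (120,40,2)])
E
```

```text
clock: 6.45
eef_pos: [482.4, 74.3, 196.3]
tool_rot: [2.618, 0.112, 1.642]
force: [-0.8, -0.1, -1.6]
width: 16.2
wrist spatula_end [514.4  76.9 215.5] rest up/lat/norm 200.6 44.6 53.7 0.6
scene spatula_tip [349.6  53.1 118.6] rest up/lat/norm 14.7 32.6 102.6 0.48
scene spatula_end [511.   75.6 216.3] rest up/lat/norm 198.7 43.5 56.7 0.67
top spatula_tip [350.1  58.  122.3] rest up/lat/norm 17.9 37.5 104.6 0.49
top spatula_end [516.1  74.9 213.8] rest up/lat/norm 200.5 42.5 51.4 0.64
tcp up/lat/norm 164.3 44.2 62.8
now [482.9  75.9 196.4] q [ 0.32  0.51 -1.    2.44  1.7   0.75 -0.4 ] w 16.3 F [ 0.5  0.4 -1. ] t 6.9
travel [-4.82, -2.75, -4.57] ang [-15.0, 5.2, 4.1]
travel [-4.18, -0.66, 3.12] ang [-15.0, 5.2, 4.1]
travel [-3.87, 0.33, 6.78] ang [-15.0, 5.2, 4.1]
```

The arm stops short here because q4 is near its limit. I'll try the pose directly above the seat, which is farther out, and approach vertically.

```bash
python3 - <<'E'
from h import *
rel(*[(TIP+154*up+yv*.8-nr*2.5+[0,0,o],rot(-nr,yv)) for o in (100,70,0)])
E
```

```text
now [482.9  75.9 196.4] q [ 0.32  0.51 -1.    2.44  1.7   0.75 -0.4 ] w 16.3 F [ 0.5  0.4 -1. ] t 6.9
travel [-5.01, 5.35, -1.63] ang [-15.0, 5.2, 4.1]
travel [-4.67, 3.86, 0.95] ang [-15.0, 5.2, 4.1]
travel [-3.86, 0.38, 6.97] ang [-15.0, 5.2, 4.1]
```

```bash
python3 -m creep '[{"hand":0,"travel":[0,4,-3],"angular":[0,0,0]},{"hand":0,"travel":[-2.5,5.4,-2],"angular":[-7,2.5,2]},{"hand":0,"travel":[-5,5.4,-1.6],"angular":[-15,5.2,4.1]},{"hand":0,"travel":[-5,5.4,-1.6],"angular":[-15,5.2,4.1]},{"hand":0,"travel":[-5,5.4,-1.6],"angular":[-15,5.2,4.1]},{"hand":0,"travel":[-5,5.4,-1.6],"angular":[-15,5.2,4.1]},{"hand":0,"travel":[-5,5.4,-1.6],"angular":[-15,5.2,4.1]},{"hand":0,"travel":[-5,5.4,-1.6],"angular":[-15,5.2,4.1]},{"hand":0,"travel":[-5,5.4,-1.6],"angular":[-15,5.2,4.1]},{"hand":0,"travel":[-5,5.4,-1.6],"angular":[-15,5.2,4.1]}]'
python3 - <<'E'
from h import *
rel(*[(TIP+154*up+yv*.8-nr*2.5+[0,0,o],rot(-nr,yv)) for o in (100,0)])
E
```

```text
clock: 7.9
eef_pos: [544.2, 36.0, 253.9]
tool_rot: [2.376, 0.001, 1.644]
force: [0.3, 0.4, -1.2]
width: 16.3
now [544.2  36.  253.9] q [ 0.71  0.57 -1.25  2.47  2.09  0.78 -0.54] w 16.3 F [ 0.3  0.4 -1.2] t 7.9
travel [-0.08, -2.21, -0.6] ang [-1.1, -0.0, 0.1]
travel [-0.06, -9.15, 6.61] ang [-1.1, -0.0, 0.1]
```

The pose above the seat sits on the joint limits too, so a vertical grasp can't be laid at 45°. I'll put the spatula back at its free spot and regrip with the tool leaning about 30°.

```bash
python3 - <<'E'
from h import *
a=np.radians(10.2); Rd=rot([0,0,-1],[-np.sin(a),np.cos(a),0])
rel(([600.6,311,140],Rd),([600.6,311,7],Rd))
E
```

```text
now [544.2  36.  253.9] q [ 0.71  0.57 -1.25  2.47  2.09  0.78 -0.54] w 16.3 F [ 0.3  0.4 -1.2] t 7.9
travel [27.03, -2.36, 13.48] ang [43.8, 2.4, -5.7]
travel [27.04, -11.58, 23.07] ang [43.8, 2.4, -5.7]
```

```bash
python3 -m creep '[{"hand":0,"travel":[2,-3,-2],"angular":[8,0.4,-1]},{"hand":0,"travel":[6,-3,-1],"angular":[16,0.9,-2]},{"hand":0,"travel":[11,-2.4,3],"angular":[24,1.3,-3.1]},{"hand":0,"travel":[16,-2.4,7],"angular":[32,1.7,-4.2]},{"hand":0,"travel":[21,-2.4,10],"angular":[40,2.2,-5.2]},{"hand":0,"travel":[25,-2.4,12.5],"angular":[43.8,2.4,-5.7]},{"hand":0,"travel":[27,-2.4,13.5],"angular":[43.8,2.4,-5.7]},{"hand":0,"travel":[27,-2.4,13.5],"angular":[43.8,2.4,-5.7]},{"hand":0,"travel":[27,-2.4,13.5],"angular":[43.8,2.4,-5.7]},{"hand":0,"travel":[27,-2.4,13.5],"angular":[43.8,2.4,-5.7]},{"hand":0,"travel":[27,-2.4,13.5],"angular":[43.8,2.4,-5.7]},{"hand":0,"travel":[27,-2.4,13.5],"angular":[43.8,2.4,-5.7]}]'
python3 - <<'E'
from h import *
a=np.radians(10.2); Rd=rot([0,0,-1],[-np.sin(a),np.cos(a),0])
rel(([600.6,311,7],Rd))
E
```

```text
clock: 9.1
eef_pos: [600.9, 309.1, 140.1]
tool_rot: [3.14, 0.001, 1.749]
force: [0.6, -1.1, -0.1]
width: 16.0
now [600.9 309.1 140.1] q [-0.01  0.97 -1.01  1.51  0.87  1.16  0.56] w 16.0 F [ 0.6 -1.1 -0.1] t 9.1
travel [0.21, -0.01, 13.31] ang [0.1, 0.1, -0.0]
```

```bash
python3 -m creep '[{"hand":0,"travel":[0.2,0,5],"angular":[0,0,0]},{"hand":0,"travel":[0.2,0,10],"angular":[0,0,0]},{"hand":0,"travel":[0.2,0,12.5],"angular":[0,0,0]},{"hand":0,"travel":[0.2,0,13.3],"angular":[0,0,0]},{"hand":0,"travel":[0.2,0,13.3],"angular":[0,0,0]},{"hand":0.4,"travel":[0.2,0,13.3],"angular":[0,0,0]},{"hand":0.7,"travel":[0.2,0,13.3],"angular":[0,0,0]},{"hand":0.7,"travel":[0.2,0,13],"angular":[0,0,0]},{"hand":0.7,"travel":[0.2,0,10],"angular":[0,0,0]},{"hand":0.7,"travel":[0.2,0,8],"angular":[0,0,0]},{"hand":0.7,"travel":[0.2,0,8],"angular":[0,0,0]}]'
python3 - <<'E'
from h import *
a=np.radians(10.2); u=-np.array([np.cos(a),np.sin(a),0])
for c in("wrist","scene","top"):
    im=ctrl.get_image(c)
    for t in("spatula_tip","spatula_end","spatula"):
        print(c,t,[(np.round(d["at"],1),round(d["confidence"],2)) for d in ctrl.spot_point(c,t)[:1]])
im=ctrl.get_image("wrist");g=im["frame"].astype(int); m=(g[...,0]>170)&(g[...,2]<110)&(g[...,1]>80)
P=onplane(im,cv2.boxPoints(cv2.minAreaRect(np.argwhere(m)[:,::-1].astype(np.float32))),14); print(P.round(1),P.mean(0))
t=np.radians(30)
Rt=rot(np.cos(t)*np.array([0,0,-1])+np.sin(t)*u,[-np.sin(a),np.cos(a),0])
g=np.array([600.6,311,10]); zt=Rt.as_matrix()[:,2]
rel((g-60*zt,Rt),(g,Rt))
E
```

```text
clock: 10.2
eef_pos: [602.4, 313.0, 64.4]
tool_rot: [3.134, -0.002, 1.749]
force: [0.9, 0.9, 0.3]
width: 59.6
wrist spatula_tip []
wrist spatula_end [(array([640.6, 312.8,  10. ]), 0.66)]
wrist spatula [(array([545.5, 300.6,   1.7]), 0.63)]
scene spatula_tip [(array([449.9, 286.3,   6.3]), 0.63)]
scene spatula_end [(array([634.3, 316.5,   8.9]), 0.86)]
scene spatula [(array([5.421e+02, 2.987e+02, 3.000e-01]), 0.56)]
top spatula_tip [(array([452. , 283.4,   6.8]), 0.77)]
top spatula_end []
top spatula [(array([539.3, 302.7,  -2.3]), 0.71)]
[[521.6 286.7  14. ]
 [518.6 303.8  14. ]
 [635.  326.2  14. ]
 [638.6 306.   14. ]] [578.45636312 305.68068223  14.        ]
now [600.5 311.   59.9] q [-0.04  1.06 -0.95  1.55  0.95  1.05  0.5 ] w 59.8 F [0.6 0.1 0.7] t 10.85
travel [-0.0, 3.01, -0.21] ang [30.1, 0.1, -0.0]
travel [0.0, 0.01, 4.99] ang [30.1, 0.1, -0.0]
```

```bash
python3 -m creep '[{"hand":0.7,"travel":[-0.1,1,-1.5],"angular":[8,0,0]},{"hand":0.7,"travel":[-0.1,2,-1.5],"angular":[16,0,0]},{"hand":0.7,"travel":[-0.1,3,-1],"angular":[24,0,0]},{"hand":0.7,"travel":[-0.1,3,-0.2],"angular":[30,0,0]},{"hand":0.7,"travel":[-0.1,3,-0.2],"angular":[30,0,0]},{"hand":0.7,"travel":[-0.1,1.5,2.5],"angular":[30,0,0]},{"hand":0.7,"travel":[-0.1,0,5],"angular":[30,0,0]},{"hand":0.5,"travel":[-0.1,0,5.1],"angular":[30,0,0]},{"hand":0.2,"travel":[-0.1,0,5.1],"angular":[30,0,0]},{"hand":0,"travel":[-0.1,0,5.1],"angular":[30,0,0]},{"hand":0,"travel":[-0.1,0,5.1],"angular":[30,0,0]},{"hand":0,"travel":[-0.1,0,5.1],"angular":[30,0,0]},{"hand":0,"travel":[-0.1,0,5.1],"angular":[30,0,0]},{"hand":0,"travel":[-0.1,0,5.1],"angular":[30,0,0]},{"hand":0,"travel":[-0.1,0,0],"angular":[30,0,0]},{"hand":0,"travel":[-0.1,0,-1],"angular":[30,0,0]},{"hand":0,"travel":[-0.1,0,-1],"angular":[30,0,0]}]'
cat > m2.py <<'E'
from h import *
s=ctrl.read_state();R0=R.from_euler('xyz',s["tool_rot"]);T=[];E_=[]
for c in("wrist","scene","top"):
    im=ctrl.get_image(c)
    for t in("spatula_tip","spatula_end"):
        for d in ctrl.spot_point(c,t)[:1]:
            print(c,t,np.round(d["at"],1),R0.inv().apply(np.array(d["at"])-s["eef_pos"]).round(1),round(d["confidence"],2))
print(s["eef_pos"].round(1),R0.as_matrix()[:,2].round(3),s["qpos"].round(2))
E
python3 m2.py
```

```text
clock: 12.55
eef_pos: [602.4, 311.3, 73.1]
tool_rot: [-2.625, -0.001, 1.748]
force: [0.7, 1.0, -0.5]
width: 16.1
wrist spatula_end [639.1 317.9  69.2] [ -0.   34.4 -15. ] 0.56
scene spatula_tip [470.5  31.5  -2.7] [-252.3 -118.4  154.2] 0.2
scene spatula_end [634.6 321.4  65.7] [  4.2  32.8 -10.1] 0.83
top spatula_tip [446.  281.8  61.1] [  -1.5 -132.4   89.1] 0.75
top spatula_end [636.2 313.   64. ] [-4.3 33.7 -8.7] 0.94
[602.4 311.3  73.1] [-0.486 -0.086 -0.869] [-0.14  1.29 -0.97  0.91  0.64  1.71  0.88]
```

```bash
cat >> h.py <<'E'
def seat(ang,endt,shift=0,norm=0,lat=0,vert=0):
    "tool pose that puts the spatula seated; ang=angle of spatula below tool -y (deg), endt=handle end in tool frame"
    a=np.radians(ang); d=np.array([0,-np.cos(a),np.sin(a)])
    Rm,_=R.align_vectors([-up,yv],[d,[1,0,0]])
    return TIP+shift*up+norm*nr+lat*yv+[0,0,vert]-Rm.apply(np.array(endt)+190*d),Rm
E
python3 - <<'E'
from h import *
e=[-0.3,33.6,-11.3]
rel(seat(31,e,6,70,0,60),seat(31,e,6,50),seat(31,e,3,3))
for n in(50,0): p,r=seat(31,e,0,n); print(p,r.as_matrix()[:,2])
E
```

```text
now [600.3 309.8  69. ] q [-0.14  1.3  -0.97  0.91  0.64  1.71  0.88] w 15.6 F [-1.4 -0.1 -1.5] t 13.0
travel [-25.36, -24.92, -8.16] ang [-44.0, 1.0, 6.2]
travel [-25.49, -20.0, -2.45] ang [-44.0, 1.0, 6.2]
travel [-25.82, -15.55, -0.93] ang [-44.0, 1.0, 6.2]
[482.87091923  30.25920914 186.31271009] [ 0.24130276  0.0172968  -0.97029573]
[518.1357763   32.78702553 150.95737103] [ 0.24130276  0.0172968  -0.97029573]
```

```bash
python3 -m creep '[{"hand":0,"travel":[0,-2.5,-4.3],"angular":[0,0,0]},{"hand":0,"travel":[-2,-6,-7.5],"angular":[-7,0.2,1]},{"hand":0,"travel":[-5,-10,-9],"angular":[-14,0.4,2]},{"hand":0,"travel":[-9,-13,-9],"angular":[-21,0.5,3]},{"hand":0,"travel":[-13,-16,-9],"angular":[-28,0.6,4]},{"hand":0,"travel":[-17,-19,-9],"angular":[-35,0.8,5]},{"hand":0,"travel":[-21,-22,-8.5],"angular":[-40,1,6]},{"hand":0,"travel":[-25.4,-24.9,-8.2],"angular":[-44,1,6.2]},{"hand":0,"travel":[-25.4,-24.9,-8.2],"angular":[-44,1,6.2]},{"hand":0,"travel":[-25.4,-24.9,-8.2],"angular":[-44,1,6.2]},{"hand":0,"travel":[-25.4,-24.9,-8.2],"angular":[-44,1,6.2]},{"hand":0,"travel":[-25.4,-24.9,-8.2],"angular":[-44,1,6.2]},{"hand":0,"travel":[-25.4,-24.9,-8.2],"angular":[-44,1,6.2]}]'
python3 m.py; python3 m2.py|tail -1; python3 - <<'E'
from h import *
e=[-0.3,33.6,-11.3]
rel(seat(31,e,6,70,0,60),seat(31,e,6,50),seat(31,e,3,3))
E
```

```text
clock: 14.3
eef_pos: [474.0, 31.6, 264.8]
tool_rot: [2.897, -0.003, 1.646]
force: [0.2, 0.2, -1.0]
width: 15.8
wrist spatula_end [501.1  34.1 288.1] rest up/lat/norm 240.4 2.8 116.5 0.78
scene spatula_tip [366.7  24.5 155.9] rest up/lat/norm 51.6 2.9 118.3 0.63
scene spatula_end [497.4  32.5 288.7] rest up/lat/norm 238.1 1.5 119.7 0.89
top spatula_end [501.2  29.4 288.5] rest up/lat/norm 240.5 -1.9 117.0 0.6
tcp up/lat/norm 204.7 2.3 119.3
[473.4  29.3 264.9] [ 0.242  0.018 -0.97 ] [ 0.76  0.43 -1.2   2.14  0.74  0.73  0.74]
now [473.4  29.1 264.9] q [ 0.76  0.43 -1.2   2.14  0.74  0.73  0.74] w 16.0 F [-0.7 -0.4 -1. ] t 15.2
travel [0.04, -0.05, 0.01] ang [0.0, -0.0, -0.0]
travel [0.04, -0.47, 7.55] ang [0.0, -0.0, -0.0]
travel [0.04, 1.69, 11.73] ang [0.0, -0.0, -0.0]
```

```bash
python3 -m creep '[{"hand":0,"travel":[0,-0.3,4.5],"angular":[0,0,0]},{"hand":0,"travel":[0,-0.5,7.5],"angular":[0,0,0]},{"hand":0,"travel":[0,0.5,9.2],"angular":[0,0,0]},{"hand":0,"travel":[0,1.1,10.1],"angular":[0,0,0]},{"hand":0,"travel":[0,1.1,10.1],"angular":[0,0,0]},{"hand":0,"travel":[0,1.1,10.1],"angular":[0,0,0]}]'
python3 m.py; python3 - <<'E'
from h import *
e=[-0.3,33.6,-11.3]
rel(seat(31,e,2,0))
import glob
im=ctrl.get_image("scene")
a=cv2.resize(im["frame"][165:285,230:350],(600,600),interpolation=cv2.INTER_CUBIC)
cv2.imwrite("pics/s3.png",a[:,:,::-1])
E
```

```text
clock: 15.8
eef_pos: [508.6, 32.1, 170.2]
tool_rot: [2.896, -0.001, 1.642]
force: [-0.6, -0.5, -1.0]
width: 15.6
wrist spatula_end [538.9  32.9 192.3] rest up/lat/norm 199.3 -1.1 22.2 0.72
scene spatula_tip [398.7  23.5  58.7] rest up/lat/norm 5.4 -0.4 27.1 0.65
scene spatula_end [532.1  35.6 194. ] rest up/lat/norm 195.8 2.1 28.1 0.67
top spatula_tip [ 615.7 -218.3    2.2] rest up/lat/norm 106.3 -257.1 -153.7 0.29
top spatula_end [539.3  27.6 193.3] rest up/lat/norm 200.0 -6.4 22.9 0.53
tcp up/lat/norm 162.2 0.3 27.9
now [508.6  31.6 169.9] q [ 0.51  0.59 -0.93  2.18  1.06  0.59  0.46] w 15.7 F [-0.9 -0.9 -1. ] t 16.25
travel [0.05, 0.65, 1.96] ang [0.1, -0.0, -0.0]
```

View pics/s3.png

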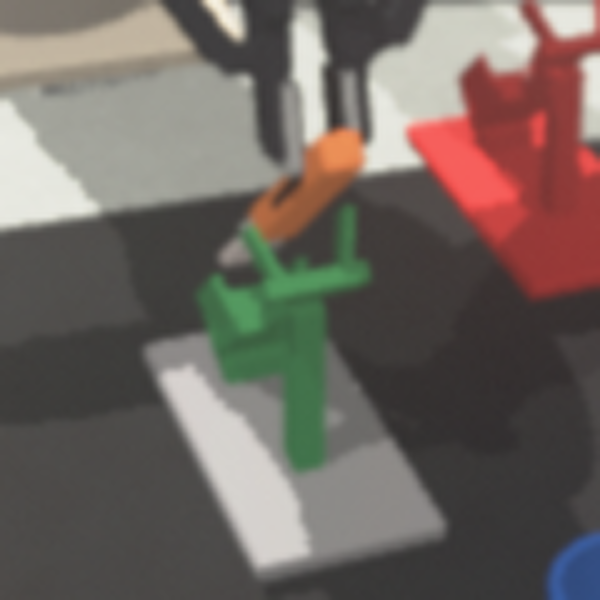

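The spatula lies over the rest, with its axis between the fork prongs at about (250,245) and (350,235) and its neck heading for the cheeks. I lower it along the normal, watching the force.

```bash
python3 -m creep '[{"hand":0,"travel":[0,0.5,0.8],"angular":[0,0,0]},{"hand":0,"travel":[0,0.83,1.37],"angular":[0,0,0]},{"hand":0,"travel":[0,0.93,1.54],"angular":[0,0,0]},{"hand":0,"travel":[0,0.93,1.54],"angular":[0,0,0]}]'; python3 -m creep '[{"hand":0,"travel":[0,0.15,0.26],"angular":[0,0,0]},{"hand":0,"travel":[0,0.15,0.26],"angular":[0,0,0]}]'; python3 m.py
```

```text
clock: 16.7
eef_pos: [521.3, 32.7, 156.5]
tool_rot: [2.897, -0.001, 1.642]
force: [-0.5, -0.2, -0.6]
width: 15.9
clock: 16.9
eef_pos: [523.5, 32.9, 154.1]
tool_rot: [2.897, -0.001, 1.642]
force: [-0.6, 0.9, 0.0]
width: 15.9
wrist spatula_end [553.5  35.5 174.7] rest up/lat/norm 197.2 0.5 -0.7 0.78
scene spatula_tip [414.5  25.   45.7] rest up/lat/norm 7.5 -0.1 6.7 0.51
scene spatula_end [549.2  36.  178. ] rest up/lat/norm 196.6 1.3 4.7 0.59
top spatula_end [551.9  31.7 178. ] rest up/lat/norm 198.3 -3.2 3.0 0.43
tcp up/lat/norm 161.4 0.0 6.1
```

```bash
python3 -m creep '[{"hand":0,"travel":[0,0.15,0.26],"angular":[0,0,0]},{"hand":0,"travel":[0,0.15,0.26],"angular":[0,0,0]}]'; python3 -m creep '[{"hand":0,"travel":[0,0.1,0.17],"angular":[0,0,0]},{"hand":0,"travel":[0,0.1,0.17],"angular":[0,0,0]}]';  python3 -m creep '[{"hand":0,"travel":[0,-0.34,0.2],"angular":[0,0,0]},{"hand":0,"travel":[0,-0.34,0.2],"angular":[0,0,0]}]'
```

```text
clock: 17.55
eef_pos: [525.8, 33.0, 152.5]
tool_rot: [2.896, -0.001, 1.642]
force: [-1.7, -1.1, 4.7]
width: 15.6
clock: 17.75
eef_pos: [527.1, 33.2, 151.6]
tool_rot: [2.896, 0.0, 1.642]
force: [-4.2, -1.2, 11.1]
width: 15.6
clock: 17.95
eef_pos: [525.4, 33.5, 150.2]
tool_rot: [2.893, 0.001, 1.642]
force: [-3.1, -0.7, 13.5]
width: 15.8
```

```bash
python3 m.py
```

```text
wrist spatula_end [556.   36.9 169.3] rest up/lat/norm 195.3 1.7 -6.3 0.72
scene spatula_tip [412.2  26.8  47.1] rest up/lat/norm 6.9 1.9 9.2 0.64
scene spatula_end [554.8  38.3 173.3] rest up/lat/norm 197.3 3.2 -2.7 0.56
top spatula_end [553.9  35.  172. ] rest up/lat/norm 195.6 -0.0 -2.8 0.5
tcp up/lat/norm 160.0 0.5 1.9
```

```bash
python3 -m creep '[{"hand":0,"travel":[0,-0.15,-0.2],"angular":[-1.5,0,0]},{"hand":0,"travel":[0,-0.15,-0.2],"angular":[-3.5,0,0]},{"hand":0,"travel":[0,-0.15,-0.2],"angular":[-3.5,0,0]}]'; python3 m.py
```

```text
clock: 18.7
eef_pos: [522.0, 33.2, 151.7]
tool_rot: [2.833, 0.002, 1.644]
force: [-2.1, 0.3, 0.7]
width: 15.3
wrist spatula_end [549.7  34.6 173. ] rest up/lat/norm 193.3 -0.1 0.9 0.88
scene spatula_tip [659.9 107.5   4. ] rest up/lat/norm 155.2 64.7 -200.1 0.59
scene spatula_end [548.6  37.  174.8] rest up/lat/norm 193.9 2.3 2.8 0.76
top spatula_end [550.2  32.1 173.2] rest up/lat/norm 193.7 -2.7 0.8 0.45
tcp up/lat/norm 158.7 0.5 5.4
```

```bash
python3 -m creep '[{"hand":0,"travel":[0,-0.25,0.17],"angular":[0,0,0]},{"hand":0,"travel":[0,-0.25,0.17],"angular":[0,0,0]}]';python3 -m creep '[{"hand":0,"travel":[0,-0.17,0.2],"angular":[0,0,0]},{"hand":0,"travel":[0,-0.17,0.2],"angular":[0,0,0]}]';  python3 m.py; python3 - <<'E'
from h import *
im=ctrl.get_image("scene");im2=ctrl.get_image("wrist")
a=cv2.resize(im["frame"][165:285,230:350],(400,400),interpolation=cv2.INTER_CUBIC)
b=cv2.resize(im2["frame"][:,70:490],(400,400))
cv2.imwrite("pics/s4.png",np.hstack([a,b])[:,:,::-1])
E
```

```text
clock: 19.35
eef_pos: [521.9, 33.5, 150.1]
tool_rot: [2.832, 0.001, 1.642]
force: [-3.8, -1.4, 12.9]
width: 15.7
clock: 19.55
eef_pos: [523.0, 33.8, 149.4]
tool_rot: [2.828, 0.002, 1.642]
force: [-5.5, -1.3, 17.0]
width: 16.2
wrist spatula_end [554.2  35.7 172.1] rest up/lat/norm 195.9 0.6 -3.0 0.93
scene spatula_tip [411.7  27.6  43.3] rest up/lat/norm 3.9 2.7 6.8 0.68
scene spatula_end [547.9  34.8 170.3] rest up/lat/norm 190.2 0.2 0.2 0.47
top spatula_end [551.8  32.2 173.2] rest up/lat/norm 194.8 -2.7 -0.4 0.59
tcp up/lat/norm 157.8 0.9 3.0
```

View pics/s4.png

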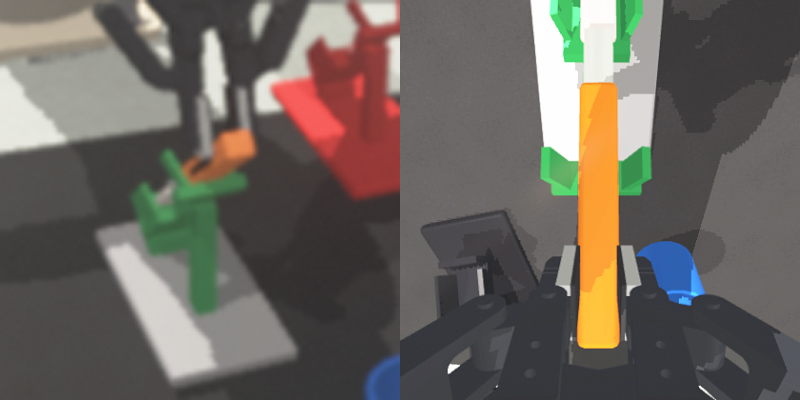

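It sits centred in the fork (left and right prongs at (560,170) and (632,170) in the right panel), with the blade entering the cheeks. I slide it down to find the stop.

```bash
python3 -m creep '[{"hand":0,"travel":[0,-0.25,0.03],"angular":[0,0,0]},{"hand":0,"travel":[0,-0.42,0.08],"angular":[0,0,0]},{"hand":0,"travel":[0,-0.42,0.08],"angular":[0,0,0]}]';python3 -m creep '[{"hand":0,"travel":[0,-0.25,0.16],"angular":[0,0,0]},{"hand":0,"travel":[0,-0.25,0.16],"angular":[0,0,0]}]';  python3 m.py
```

```text
clock: 20.4
eef_pos: [521.3, 33.9, 148.9]
tool_rot: [2.824, 0.002, 1.642]
force: [-2.8, -0.7, 13.0]
width: 16.1
clock: 20.6
eef_pos: [521.8, 34.0, 148.6]
tool_rot: [2.819, 0.003, 1.642]
force: [-5.0, -1.4, 18.7]
width: 15.4
wrist spatula_tip [4.69e+02 2.50e+01 4.00e-01] rest up/lat/norm 13.9 -4.0 -63.8 0.31
wrist spatula_end [551.4  35.3 170.8] rest up/lat/norm 193.0 0.4 -1.9 0.85
scene spatula_tip [409.9  27.1  40.8] rest up/lat/norm 0.9 2.4 6.4 0.55
scene spatula_end [547.9  35.3 172.6] rest up/lat/norm 191.8 0.7 1.8 0.6
top spatula_end [548.1  32.  171.6] rest up/lat/norm 191.1 -2.6 1.1 0.48
tcp up/lat/norm 156.3 1.2 3.3
```

The slide has stopped and the force is rising, with the end at 191–193 mm up, so I'm at the stop. Release and back off.

```bash
python3 -m creep '[{"hand":0.2,"travel":[0,0,0],"angular":[0,0,0]},{"hand":0.4,"travel":[0,0,0],"angular":[0,0,0]},{"hand":0.6,"travel":[0,0,0],"angular":[0,0,0]},{"hand":0.6,"travel":[0,0,0],"angular":[0,0,0]},{"hand":0.6,"travel":[0,0,-3],"angular":[0,0,0]},{"hand":0.6,"travel":[0,0,-6],"angular":[0,0,0]},{"hand":0.6,"travel":[0,0,-9],"angular":[0,0,0]},{"hand":0.6,"travel":[0,0,-9],"angular":[0,0,0]}]';  python3 m.py; python3 - <<'E'
from h import *
im=ctrl.get_image("scene");im2=ctrl.get_image("wrist")
a=cv2.resize(im["frame"][165:285,230:350],(400,400),interpolation=cv2.INTER_CUBIC)
b=cv2.resize(im2["frame"][:,70:490],(400,400))
cv2.imwrite("pics/s5.png",np.hstack([a,b])[:,:,::-1])
E
```

```text
clock: 21.85
eef_pos: [494.4, 32.6, 236.8]
tool_rot: [2.814, 0.003, 1.642]
force: [1.3, -0.3, -0.8]
width: 51.6
wrist spatula_tip [408.2  23.9  34.3] rest up/lat/norm -5.1 -0.7 3.1 0.84
wrist spatula_end [546.6  34.9 168.6] rest up/lat/norm 188.0 0.4 -0.1 0.87
scene spatula_tip [413.8  26.1  34.1] rest up/lat/norm -1.2 1.1 -1.1 0.64
scene spatula_end [545.   38.7 171.6] rest up/lat/norm 189.2 4.3 3.0 0.79
top spatula_end [544.4  35.  169.8] rest up/lat/norm 187.3 0.6 2.3 0.53
tcp up/lat/norm 199.3 1.9 85.1
```

View pics/s5.png

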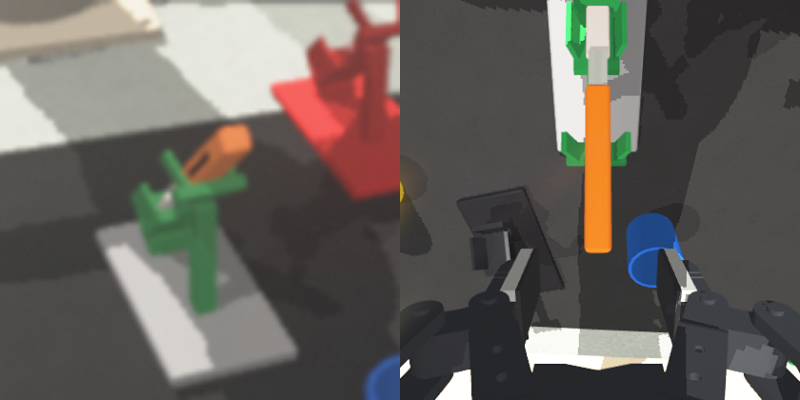

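Released. The left panel shows the spatula in the rest, and the right panel shows it centred in the fork with its end at (598,250). The measured end is within about 2 mm of rest_end. Next is the handle-end grasp with the tool leaning 15° inward.

```bash
python3 - <<'E'
from h import *
p,r=seat(60,[0,11.5,-28],-1,0,0.8); z=r.as_matrix()[:,2]; print(p,z)
rel((p-80*z,r),(p,r))
E
```

```text
[528.87840454  34.05834959 145.27367753] [-0.25815667 -0.0185049  -0.96592583]
now [493.2  32.4 233.6] q [ 0.62  0.43 -1.02  2.21  0.92  0.56  0.57] w 51.6 F [-0.5  0.5 -0.4] t 22.4
travel [-0.09, 5.0, 2.83] ang [33.5, 0.2, 0.0]
travel [-0.07, 0.59, 9.51] ang [33.5, 0.2, 0.0]
```

```bash
python3 -m creep '[{"hand":0.6,"travel":[0,2,-2],"angular":[8,0,0]},{"hand":0.6,"travel":[0,4,-1],"angular":[16,0,0]},{"hand":0.6,"travel":[0,5,1],"angular":[24,0,0]},{"hand":0.6,"travel":[-0.1,5,2.5],"angular":[32,0.2,0]},{"hand":0.6,"travel":[-0.1,5,2.8],"angular":[33.5,0.2,0]},{"hand":0.6,"travel":[-0.1,5,2.8],"angular":[33.5,0.2,0]},{"hand":0.6,"travel":[-0.1,5,2.8],"angular":[33.5,0.2,0]}]'; python3 m.py; python3 - <<'E'
from h import *
p,r=seat(60,[0,11.5,-28],-1,0,0.8); z=r.as_matrix()[:,2]
rel((p,r))
im=ctrl.get_image("wrist");g=im["frame"].astype(int); m=((g[...,0]>170)&(g[...,2]<110)&(g[...,1]>80)).astype(np.uint8)
print(proj(im,[TIP+190*up-2*up+0*nr,TIP+130*up,ctrl.read_state()["eef_pos"]]).round(0), cv2.minAreaRect(np.argwhere(m)[:,::-1].astype(np.float32)))
cv2.imwrite("pics/s6.png",im["frame"][:,:,::-1])
E
```

```text
clock: 23.1
eef_pos: [549.0, 36.0, 222.7]
tool_rot: [-2.879, -0.001, 1.644]
force: [-0.3, -0.3, 0.5]
width: 50.9
wrist spatula_tip [407.5  24.   33.2] rest up/lat/norm -6.4 -0.6 2.8 0.77
wrist spatula_end [549.2  33.9 170.8] rest up/lat/norm 191.4 -0.8 -0.3 0.6
scene spatula_tip [411.7  26.3  35.2] rest up/lat/norm -1.9 1.4 1.2 0.54
scene spatula_end [543.   34.1 171.8] rest up/lat/norm 187.7 -0.2 4.8 0.76
top spatula_tip [411.6  20.9  32.9] rest up/lat/norm -3.8 -3.9 -0.1 0.67
top spatula_end [544.1  32.2 173.2] rest up/lat/norm 189.4 -2.1 5.1 0.56
tcp up/lat/norm 228.0 1.3 36.4
now [549.4  35.1 223.3] q [ 0.42  0.82 -1.    1.55  0.57  1.39  0.97] w 51.0 F [ 0.6  0.1 -0.2] t 23.55
travel [0.04, 0.04, 8.07] ang [-0.0, -0.0, 0.0]
[[278. 253.]
 [278. 184.]
 [280. 277.]] ((250.0926055908203, 155.551513671875), (213.376708984375, 569.4859008789062), 75.80599975585938)
```

View pics/s6.png

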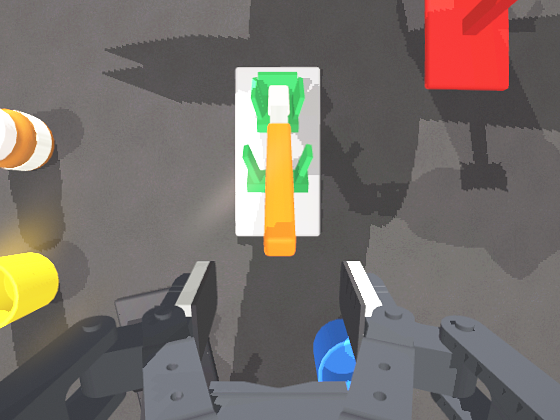

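The handle end is at (280,247), where predicted, and midway between the fingers. I go down and grip.

```bash
python3 -m creep '[{"hand":0.6,"travel":[0.04,0.04,4],"angular":[0,0,0]},{"hand":0.6,"travel":[0.04,0.04,7],"angular":[0,0,0]},{"hand":0.6,"travel":[0.04,0.04,8],"angular":[0,0,0]},{"hand":0.4,"travel":[0.04,0.04,8],"angular":[0,0,0]},{"hand":0.2,"travel":[0.04,0.04,8],"angular":[0,0,0]},{"hand":0,"travel":[0.04,0.04,8],"angular":[0,0,0]},{"hand":0,"travel":[0.04,0.04,8],"angular":[0,0,0]},{"hand":0,"travel":[0.04,0.04,8],"angular":[0,0,0]},{"hand":0,"travel":[0.04,0.04,8],"angular":[0,0,0]}]'
python3 - <<'E'
from h import *
s=ctrl.read_state();R0=R.from_euler('xyz',s["tool_rot"]); print(R0.as_matrix().round(3).tolist(),"tip",R0.inv().apply(TIP-1*up-s["eef_pos"]),"end",R0.inv().apply(TIP+189*up-s["eef_pos"]),"up",R0.inv().apply(up),"nr",R0.inv().apply(nr),s["force"])
E
```

```text
clock: 24.5
eef_pos: [530.5, 34.7, 147.1]
tool_rot: [-2.883, -0.001, 1.642]
force: [2.5, -0.0, 6.8]
width: 17.2
[[-0.071, 0.964, -0.255], [0.997, 0.069, -0.017], [0.001, -0.256, -0.967]] tip [ -1.42544242 -85.03099304 138.50364247] end [ -1.2719573   10.47793745 -25.7462301 ] up [ 8.07816426e-04  5.02678582e-01 -8.64473014e-01] nr [ 4.24790219e-04 -8.64473390e-01 -5.02678404e-01] [ 2.47574427 -0.00894995  6.84989047]
```

```bash
python3 - <<'E'
from h import *
e=[-1.3,10.5,-25.7]
a=np.radians(60); d=np.array([0,-np.cos(a),np.sin(a)])
tipt=np.array(e)+190*d
Rc,_=R.align_vectors([[0,0,-1],yv],[d,[1,0,0]])
def cup(z): return CUP+[0,0,z]-Rc.apply(tipt),Rc
rel(seat(60,e,-1,40,0),seat(60,e,-1,40,0,110),cup(130),cup(14))
print(cup(14)[0])
for c in("scene","top"):
    im=ctrl.get_image(c); print([(np.round(x["at"],1),round(x["confidence"],2)) for x in ctrl.spot_point(c,"cup_rim")[:2]])
E
```

```text
now [530.5  34.7 147.1] q [ 0.42  0.89 -0.96  1.67  0.64  1.23  0.9 ] w 17.2 F [ 2.5 -0.   6.8] t 24.5
travel [0.0, -3.47, -2.02] ang [0.2, -0.1, -0.0]
travel [0.01, -6.28, -12.65] ang [0.2, -0.1, -0.0]
travel [6.51, 10.03, -17.68] ang [-44.8, -0.0, -0.0]
travel [6.5, 12.99, -6.47] ang [-44.8, -0.0, -0.0]
[667.65417229 109.56526984 176.49314712]
[(array([663.8, 105.7,  64.8]), 0.92)]
[(array([662.7, 109. ,  68.3]), 0.65)]
```

```bash
python3 -m creep '[{"hand":0,"travel":[0,-1,-0.6],"angular":[0,0,0]},{"hand":0,"travel":[0,-3.5,-2],"angular":[0,0,0]},{"hand":0,"travel":[0,-4.5,-6],"angular":[0,0,0]},{"hand":0,"travel":[0,-5.5,-10],"angular":[0,0,0]},{"hand":0,"travel":[0,-5,-14],"angular":[-6,0,0]},{"hand":0,"travel":[0.5,-2,-17],"angular":[-13,0,0]},{"hand":0,"travel":[2,1,-18],"angular":[-21,0,0]},{"hand":0,"travel":[4,4,-18],"angular":[-29,0,0]},{"hand":0,"travel":[5.5,8,-17.7],"angular":[-37,0,0]},{"hand":0,"travel":[6.5,10,-17.7],"angular":[-44.8,0,0]},{"hand":0,"travel":[6.5,10,-17.7],"angular":[-44.8,0,0]},{"hand":0,"travel":[6.5,10,-17.7],"angular":[-44.8,0,0]},{"hand":0,"travel":[6.5,10,-17.7],"angular":[-44.8,0,0]},{"hand":0,"travel":[6.5,10,-17.7],"angular":[-44.8,0,0]}]'
python3 m2.py; python3 - <<'E'
from h import *
im=ctrl.get_image("scene"); cv2.imwrite("pics/s7.png",cv2.resize(im["frame"][90:330,220:500],(560,480),interpolation=cv2.INTER_CUBIC)[:,:,::-1])
E
```

```text
clock: 26.1
eef_pos: [668.3, 108.8, 293.5]
tool_rot: [2.618, -0.002, 1.64]
force: [0.6, 0.8, -1.3]
width: 16.6
wrist spatula_tip [661.3 107.1 131.8] [ -1.5 -87.  136.5] 0.91
wrist spatula_end [664.3 106.9 318.2] [ -1.6   8.7 -23.4] 0.6
scene spatula_tip [660.7 110.5 129.5] [  2.  -88.5 138.3] 0.85
top spatula_end [662.8 105.6 319.1] [ -2.8   7.8 -25. ] 0.52
[668.3 108.8 293.5] [ 0.498  0.036 -0.866] [ 0.35  0.52 -0.88  1.89  1.06  0.63  0.47]
```

View pics/s7.png

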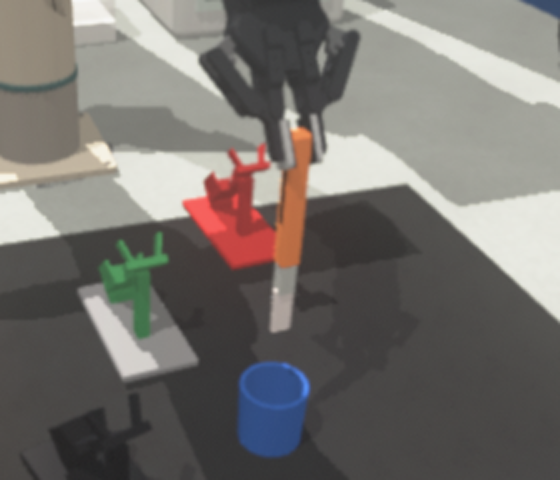

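The spatula is upright: tip at (280,330) in the picture, straight over the blue cup's mouth at (274,380), and about 2 mm off centre by measurement. I dip it.

```bash
python3 -m creep '[{"hand":0,"travel":[0,-1.6,3.1],"angular":[0,0,0]},{"hand":0,"travel":[0,-3.1,5.7],"angular":[0,0,0]},{"hand":0,"travel":[0,-4.5,8.1],"angular":[0,0,0]},{"hand":0,"travel":[0,-5.3,9.5],"angular":[0,0,0]},{"hand":0,"travel":[0,-5.63,10.15],"angular":[0,0,0]},{"hand":0,"travel":[0,-5.63,10.15],"angular":[0,0,0]},{"hand":0,"travel":[0,-5.63,10.15],"angular":[0,0,0]},{"hand":0,"travel":[0,-5.63,10.15],"angular":[0,0,0]},{"hand":0,"travel":[0,-5.63,10.15],"angular":[0,0,0]}]'; python3 m2.py; python3 - <<'E'
from h import *
im=ctrl.get_image("scene"); cv2.imwrite("pics/s8.png",cv2.resize(im["frame"][150:330,280:440],(480,540),interpolation=cv2.INTER_CUBIC)[:,:,::-1])
E
```

```text
clock: 27.5
eef_pos: [669.8, 109.8, 177.5]
tool_rot: [2.617, -0.001, 1.642]
force: [0.4, 0.4, -0.8]
width: 16.8
wrist spatula_tip [659.4 107.3  14.4] [ -1.9 -90.8 135.9] 0.88
wrist spatula_end [663.  109.2 206.6] [ -0.    8.7 -28.6] 0.84
scene spatula_tip [662.5 109.4  10.8] [ -0.  -89.8 140.6] 0.69
top spatula_end [664.5 107.7 203. ] [ -1.6   8.1 -24.8] 0.62
[669.8 109.8 177.5] [ 0.499  0.036 -0.866] [ 0.19  0.65 -0.66  2.    1.52  0.47  0.  ]
```

View pics/s8.png

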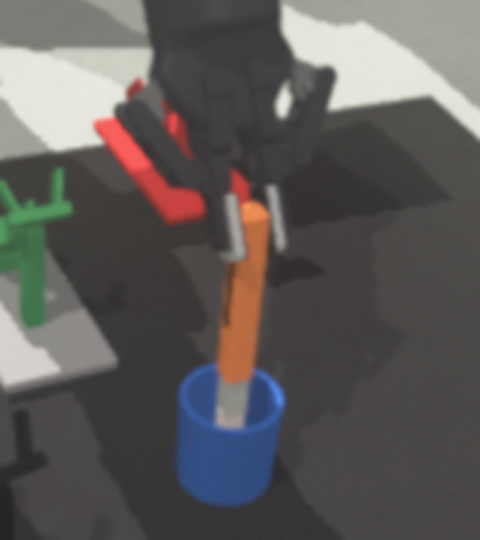

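The blade is well inside the cup: the handle is at the rim at (237,375), the tip measures about 13 mm above the bench, and there is no contact force. Lift out and return to the recorded seat pose.

```bash
python3 - <<'E'
from h import *
p0=np.array([530.5,34.7,147.1]);r0=R.from_euler('xyz',[-2.883,-.001,1.642])
s=ctrl.read_state();R0=R.from_euler('xyz',s["tool_rot"]);print(R0.inv().apply([0,0,1]))
rel((p0+4*up+40*nr+[0,0,110],r0),(p0+4*up+40*nr,r0),(p0+4*up+8*nr,r0))
E
```

```text
[ 0.00090982  0.49954222 -0.86628906]
now [669.4 109.7 176.6] q [ 0.19  0.65 -0.66  2.    1.52  0.47  0.  ] w 16.8 F [ 0.   0.2 -0.5] t 28.0
travel [-6.49, -9.09, -18.13] ang [44.8, 0.0, 0.0]
travel [-6.5, -14.58, -8.6] ang [44.8, 0.0, 0.0]
travel [-6.5, -13.76, -5.51] ang [44.8, 0.0, 0.0]
```

```bash
python3 -m creep '[{"hand":0,"travel":[0,2,-3.5],"angular":[0,0,0]},{"hand":0,"travel":[0,4.5,-7.8],"angular":[0,0,0]},{"hand":0,"travel":[0,6.5,-11.3],"angular":[0,0,0]},{"hand":0,"travel":[0,8,-14],"angular":[0,0,0]},{"hand":0,"travel":[0,6,-16],"angular":[8,0,0]},{"hand":0,"travel":[-1,3,-18],"angular":[16,0,0]},{"hand":0,"travel":[-2.5,0,-19],"angular":[24,0,0]},{"hand":0,"travel":[-4,-3,-19],"angular":[32,0,0]},{"hand":0,"travel":[-5.5,-6,-19],"angular":[40,0,0]},{"hand":0,"travel":[-6.5,-9.1,-18.1],"angular":[44.8,0,0]},{"hand":0,"travel":[-6.5,-9.1,-18.1],"angular":[44.8,0,0]},{"hand":0,"travel":[-6.5,-9.1,-18.1],"angular":[44.8,0,0]},{"hand":0,"travel":[-6.5,-9.1,-18.1],"angular":[44.8,0,0]},{"hand":0,"travel":[-6.5,-9.1,-18.1],"angular":[44.8,0,0]}]'
python3 m.py;python3 - <<'E'
from h import *
p0=np.array([530.5,34.7,147.1]);r0=R.from_euler('xyz',[-2.883,-.001,1.642])
rel((p0+4*up+40*nr+[0,0,110],r0),(p0+4*up+40*nr,r0),(p0+4*up+12*nr,r0),(p0+4*up+3*nr,r0))
E
```

```text
clock: 29.4
eef_pos: [505.8, 33.8, 289.4]
tool_rot: [-2.887, -0.001, 1.643]
force: [0.2, 0.3, -0.2]
width: 17.0
wrist spatula_tip [382.8  25.3 177.4] rest up/lat/norm 78.2 2.5 122.1 0.75
wrist spatula_end [522.   36.1 313.2] rest up/lat/norm 273.0 3.3 119.4 0.86
scene spatula_tip [384.6  26.6 174.2] rest up/lat/norm 77.3 3.7 118.5 0.61
scene spatula_end [518.6  31.9 313.5] rest up/lat/norm 270.6 -0.6 122.3 0.61
top spatula_tip [383.1  22.9 173.7] rest up/lat/norm 75.7 0.1 119.4 0.79
top spatula_end [518.8  32.4 312.6] rest up/lat/norm 270.1 -0.1 121.5 0.58
tcp up/lat/norm 244.7 2.2 114.1
now [505.2  32.7 287.9] q [ 0.46  0.67 -1.    1.6   0.45  1.42  1.02] w 16.9 F [ 0.1 -0.8 -0.7] t 29.85
travel [0.02, -0.01, -0.03] ang [-0.0, 0.0, 0.0]
travel [0.01, 2.8, 10.61] ang [-0.0, 0.0, 0.0]
travel [0.01, 5.22, 12.02] ang [-0.0, 0.0, 0.0]
travel [0.01, 6.0, 12.47] ang [-0.0, 0.0, 0.0]
```

```bash
python3 -m creep '[{"hand":0,"travel":[0,1.4,5],"angular":[0,0,0]},{"hand":0,"travel":[0,2.5,9.5],"angular":[0,0,0]},{"hand":0,"travel":[0,2.8,10.6],"angular":[0,0,0]},{"hand":0,"travel":[0,4.2,11.4],"angular":[0,0,0]},{"hand":0,"travel":[0,5.2,12],"angular":[0,0,0]},{"hand":0,"travel":[0,5.2,12],"angular":[0,0,0]}]'; python3 m.py; python3 -m creep '[{"hand":0,"travel":[0,0.5,0.3],"angular":[0,0,0]},{"hand":0,"travel":[0,0.8,0.45],"angular":[0,0,0]},{"hand":0,"travel":[0,0.8,0.45],"angular":[0,0,0]}]'; python3 m.py
```

```text
clock: 30.45
eef_pos: [526.9, 34.8, 158.9]
tool_rot: [-2.885, -0.002, 1.641]
force: [0.4, -0.1, -1.4]
width: 17.3
wrist spatula_tip [405.5  24.   42.7] rest up/lat/norm -1.1 -0.4 11.0 0.75
wrist spatula_end [541.8  35.8 182.3] rest up/lat/norm 194.4 1.6 12.9 0.77
scene spatula_tip [409.8  26.9  47.9] rest up/lat/norm 5.8 2.2 11.5 0.57
scene spatula_end [537.4  36.9 183.5] rest up/lat/norm 192.2 3.0 16.8 0.46
top spatula_tip [404.1  24.9  44.7] rest up/lat/norm -0.6 0.6 13.3 0.77
top spatula_end [540.   31.9 181.9] rest up/lat/norm 192.6 -2.1 14.1 0.63
tcp up/lat/norm 167.3 1.6 7.0
clock: 31.2
eef_pos: [531.5, 34.5, 152.1]
tool_rot: [-2.883, -0.001, 1.642]
force: [0.7, 0.1, -1.5]
width: 17.0
wrist spatula_tip [412.7  24.3  37.1] rest up/lat/norm 0.1 -0.6 1.9 0.76
wrist spatula_end [547.2  36.  174.8] rest up/lat/norm 192.9 1.4 3.8 0.92
scene spatula_tip [412.2  27.1  38.9] rest up/lat/norm 1.1 2.2 3.4 0.64
top spatula_tip [410.7  27.   38. ] rest up/lat/norm -0.6 2.2 3.8 0.97
top spatula_end [544.1  33.2 175. ] rest up/lat/norm 190.7 -1.1 6.3 0.77
tcp up/lat/norm 165.7 1.1 -1.1
```

```bash
python3 -m creep '[{"hand":0,"travel":[0,0.24,0.14],"angular":[0,0,0]},{"hand":0,"travel":[0,0.24,0.14],"angular":[0,0,0]}]'; python3 -m creep '[{"hand":0,"travel":[0,-0.17,0.3],"angular":[0,0,0]},{"hand":0,"travel":[0,-0.17,0.3],"angular":[0,0,0]}]'; python3 m.py
```

```text
clock: 31.85
eef_pos: [533.3, 34.7, 150.6]
tool_rot: [-2.883, -0.001, 1.642]
force: [0.6, 0.2, 0.2]
width: 16.8
clock: 32.05
eef_pos: [530.4, 34.4, 147.7]
tool_rot: [-2.882, -0.0, 1.642]
force: [-1.1, -0.4, -1.1]
width: 17.1
wrist spatula_tip [408.9  27.7  32.5] rest up/lat/norm -5.7 3.0 1.2 0.73
wrist spatula_end [549.   37.1 171.9] rest up/lat/norm 192.2 2.4 0.4 0.58
scene spatula_tip [411.5  28.2  37.3] rest up/lat/norm -0.4 3.3 2.7 0.69
scene spatula_end [540.5  37.4 175.4] rest up/lat/norm 188.7 3.3 8.9 0.52
top spatula_tip [411.2  24.9  32.3] rest up/lat/norm -4.3 0.1 -0.5 0.65
tcp up/lat/norm 161.8 1.0 -3.4
```

Back at the recorded seat pose to under 1 mm. Release and retreat.

```bash
python3 -m creep '[{"hand":0,"travel":[0,0.05,0.08],"angular":[0,0,0]},{"hand":0.15,"travel":[0,0.05,0.08],"angular":[0,0,0]},{"hand":0.35,"travel":[0,0.05,0.08],"angular":[0,0,0]},{"hand":0.6,"travel":[0,0,0],"angular":[0,0,0]},{"hand":0.6,"travel":[0,0,0],"angular":[0,0,0]},{"hand":0.6,"travel":[0,0,-3],"angular":[0,0,0]},{"hand":0.6,"travel":[0,0,-7],"angular":[0,0,0]},{"hand":0.6,"travel":[0,0,-11],"angular":[0,0,0]},{"hand":0.6,"travel":[0,0,-11],"angular":[0,0,0]},{"hand":0.6,"travel":[0,0,-11],"angular":[0,0,0]}]'; python3 m.py; python3 - <<'E'
from h import *
im=ctrl.get_image("scene");im2=ctrl.get_image("wrist")
for t in("cup","spare_cup","jar"): print(t,ctrl.spot_point("scene",t)[0]["at"])
a=im["frame"][130:370,120:440]
cv2.imwrite("pics/s9.png",np.hstack([cv2.resize(a,(400,300)),cv2.resize(im2["frame"],(400,300))])[:,:,::-1]);rel()
E
```

```text
clock: 33.5
eef_pos: [559.4, 36.7, 255.1]
tool_rot: [-2.885, -0.0, 1.642]
force: [0.1, -0.2, -0.5]
width: 51.2
wrist spatula_tip [410.   24.5  32.4] rest up/lat/norm -5.1 -0.2 0.5 0.6
wrist spatula_end [547.7  34.7 169.4] rest up/lat/norm 189.4 0.1 -0.3 0.63
scene spatula_tip [410.9  27.   33. ] rest up/lat/norm -4.0 2.2 0.1 0.77
scene spatula_end [544.7  36.8 169.5] rest up/lat/norm 187.4 2.4 1.8 0.58
top spatula_tip [410.8  23.6  35.2] rest up/lat/norm -2.6 -1.2 1.9 0.58
top spatula_end [545.6  30.4 167.5] rest up/lat/norm 186.3 -4.0 0.1 0.7
tcp up/lat/norm 258.3 1.2 51.9
cup [661.6, 112.3, -1.4]
spare_cup [617.1, -220.2, 1.4]
jar [471.7, -228.7, 3.3]
now [559.   36.5 254.5] q [ 0.39  0.77 -0.94  1.49  0.51  1.43  1.03] w 51.0 F [ 0.  -1.2  1.1] t 34.2
```

View pics/s9.png

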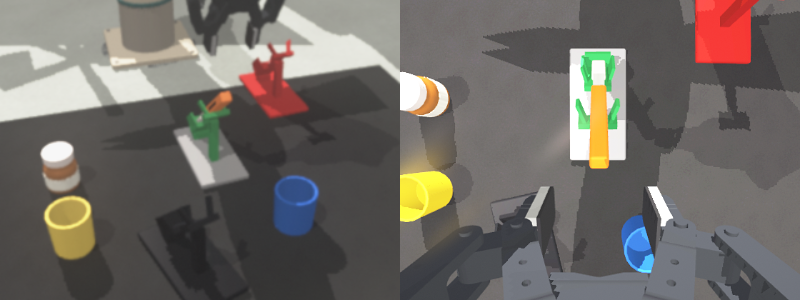

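The spatula lies in the rest, with its handle centred in the fork at about (598,120) in the right panel. The cups and jar are standing where they were, so I hand in.

```bash
python3 -c "from cell import ctrl; print(ctrl.finish_job())"
```

```text
the job is handed in; nothing more can be done
None
```

The job is done and handed in at about 34 s of the 64 s allowed; the hand-in gives no verdict.

- **First placing:** I laid the spatula tip-down in the green rest and let go. My first grasp could not reach the 45° pose because a joint was at its limit, so I put the spatula back on the bench and gripped it again with the tool tilted. Pressing it down to the stop gave readings of up to about 19 N.
- **Dip:** I took it by the end of its handle, held it upright and lowered the blade into the blue cup. The tip measured about 13 mm above the bench, roughly 52 mm below the rim, and I saw no contact force.
- **Second placing:** I put it back tip-down in the rest, released it and backed the arm off.

**Last checks:**
- The handle end measured within about 4 mm of its seated point and lies centred in the fork.
- The cups and jar were standing, within a few millimetres of where they began.
- The tip readings disagreed slightly, 3–5 mm beyond the stop. The first placing read the same way, so I put this down to detector bias plus about 2 mm of error in my rest position.
- While held, the gripper read 16–17 mm on the 18 mm handle, but the grip held throughout.

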